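# Load the light-curing unit and lower its cover

### The job

Set the two plaster casts on the two D-shaped pads of the light-curing unit, one on each (either way round), base down and with the flat heel towards the hinge as the pads show. Then lower the amber cover gently until it is fully shut, without letting it drop or slam, and let go. Leave everything else on the bench where it is.

Things in the scene. Friction and masses are not known exactly. Their poses are not given: they have to be found in the camera images.
- cast_pink: plaster dental cast, pink denture plate and white teeth on top, base down. D outline from above: 66 mm from flat heel to round front, 58 mm wide with parallel sides over the heel half; base 26 mm tall, 39 mm with teeth; 0.16 kg, varies. Origin: centre of underside, 33 mm from the heel. x axis: from heel to round front; z up. Grip across the 58 mm width, best 6 mm from the origin towards the heel
- cast_blue: plaster dental cast, blue denture plate and white teeth on top, base down. D outline from above: 66 mm from flat heel to round front, 58 mm wide with parallel sides over the heel half; base 26 mm tall, 39 mm with teeth; 0.16 kg, varies. Origin: centre of underside, 33 mm from the heel. x axis: from heel to round front; z up. Grip across the 58 mm width, best 6 mm from the origin towards the heel
- cast_pink_heel (a point): middle of the lower edge of this cast's flat heel (at x = -33 mm in the cast's frame)
- cast_blue_heel (a point): middle of the lower edge of this cast's flat heel (at x = -33 mm in the cast's frame)
- unit: light-curing unit standing fixed on the bench: white base 220 mm (its x) by 170 mm (its y), 50 mm tall with a flat bright top without walls; its hinge runs along x at its -y edge, its open side is +y. Origin: centre of its underside, z up. Its yaw varies
- pad_near (a point): centre of the black D-shaped pad at the unit's -x end (nearer the robot), on the unit's flat top 50 mm above the bench. Axes as the unit's: y points to the D's round front, the D's flat side (-y) faces the hinge. Flat print, no recess; a cast's outline plus 3 mm all round; the pad centres are 100 mm apart
- pad_far (a point): centre of the black D-shaped pad at the unit's +x end (farther from the robot), on the unit's flat top 50 mm above the bench. Axes as the unit's: y points to the D's round front, the D's flat side (-y) faces the hinge. Flat print, no recess; a cast's outline plus 3 mm all round; the pad centres are 100 mm apart
- hood (a joint): angle of the amber see-through cover (0.4 kg, 220 x 170 x 62 mm, open underneath) about its hinge: 0 = fully shut on its stop, grows as it opens, 1.65 = open at its back stop. Starts open (1.45 to 1.65) and stays there by hinge friction and weight; below about 0.7 it falls shut by itself if let go. Moved by its handle bar
- hood_hinge (a point): middle of the hinge line, on the unit's -y edge, 50 mm above the bench. The frame turns with the cover: x along the hinge (turning axis, positive opens), y from the hinge to the cover's front rim, z out of its roof
- hood_handle (a point): middle of the cover's handle: black round bar, 12 mm thick, parallel to the hinge, 104 mm clear between its posts, 55 mm off the cover's front wall. At y = 225, z = 35 mm in the hinge frame; 85 mm above the bench when shut. Axes as the hinge's. The bar turns in a pinch grip, so the gripper can point down along the whole arc
- pot: small black screw-top jar with an orange cap, 58 mm across and 55 mm tall; shares the bench spots of the casts; bystander, origin at the centre of its underside
- bottle: amber glass bottle with a white cap, 48 mm across, 110 mm tall; bystander, origin at the centre of its underside
- bowl: green mixing bowl, 120 mm across, 50 mm tall; bystander, origin at the centre of its underside
- spatula: spatula about 180 mm long lying on the bench; bystander
- brush: brush about 160 mm long lying on the bench; bystander
- tub: white tub with an orange cap, 72 mm across, 75 mm tall; bystander, origin at the centre of its underside
- beaker: glass beaker, 70 mm across, 80 mm tall; bystander, origin at the centre of its underside
Not all that is in view belongs to the job. What is shaped like the cast_pink but purple or red is not meant. Leave any green look-alike of the cast_blue alone.

How it is judged:
On the way, in this order (a step that is already met when the one before it is completed fails the run):
1. both casts lie on the pads, one on each, heels to the hinge, with the cover still open (((horizontal distance between cast_pink and pad_near below 0.015 m and z of cast_pink in the frame of pad_near below 0.006 m and angle between each of cast_pink, cast_blue's own z axis and vertical below 0.12 rad and y of cast_pink_heel in the frame of pad_near below -0.012 m and angle between the x axis of cast_pink and the y axis of pad_near, either way round below 0.25 rad and horizontal distance between cast_blue and pad_far below 0.015 m and z of cast_blue in the frame of pad_far below 0.006 m and y of cast_blue_heel in the frame of pad_far below -0.012 m and angle between the x axis of cast_blue and the y axis of pad_far, either way round below 0.25 rad) or (horizontal distance between cast_pink and pad_far below 0.015 m and z of cast_pink in the frame of pad_far below 0.006 m and angle between each of cast_pink, cast_blue's own z axis and vertical below 0.12 rad and y of cast_pink_heel in the frame of pad_far below -0.012 m and angle between the x axis of cast_pink and the y axis of pad_far, either way round below 0.25 rad and horizontal distance between cast_blue and pad_near below 0.015 m and z of cast_blue in the frame of pad_near below 0.006 m and y of cast_blue_heel in the frame of pad_near below -0.012 m and angle between the x axis of cast_blue and the y axis of pad_near, either way round below 0.25 rad)) and value of joint hood above 1 rad), for 0.2 s.
2. the cover is shut on its stop (value of joint hood below 0.03 rad), for 0.2 s.
At the end, for the whole second after the job is handed in: One cast at rest on each pad: centre within 15 mm of the pad's centre, base down (within 6 mm of the floor, tilt under 0.12 rad), heel towards the hinge and yaw within 0.25 rad of the pad's; cover shut to within 0.03 rad and at rest (((horizontal distance between cast_pink and pad_near below 0.015 m and z of cast_pink in the frame of pad_near below 0.006 m and angle between each of cast_pink, cast_blue's own z axis and vertical below 0.12 rad and y of cast_pink_heel in the frame of pad_near below -0.012 m and angle between the x axis of cast_pink and the y axis of pad_near, either way round below 0.25 rad and horizontal distance between cast_blue and pad_far below 0.015 m and z of cast_blue in the frame of pad_far below 0.006 m and y of cast_blue_heel in the frame of pad_far below -0.012 m and angle between the x axis of cast_blue and the y axis of pad_far, either way round below 0.25 rad) or (horizontal distance between cast_pink and pad_far below 0.015 m and z of cast_pink in the frame of pad_far below 0.006 m and angle between each of cast_pink, cast_blue's own z axis and vertical below 0.12 rad and y of cast_pink_heel in the frame of pad_far below -0.012 m and angle between the x axis of cast_pink and the y axis of pad_far, either way round below 0.25 rad and horizontal distance between cast_blue and pad_near below 0.015 m and z of cast_blue in the frame of pad_near below 0.006 m and y of cast_blue_heel in the frame of pad_near below -0.012 m and angle between the x axis of cast_blue and the y axis of pad_near, either way round below 0.25 rad)) and value of joint hood below 0.03 rad and velocity of joint hood above -0.05 rad/s and linear speed of each of cast_pink, cast_blue below 0.02 m/s); the robot touches nothing.
It fails at once if the cover is dropped or slammed (closes faster than 1.8 rad/s, about 0.41 m/s at the handle) (velocity of joint hood below -1.8 rad/s).
It fails at once if a bystander is moved by more than 30 mm (distance of any of pot, bottle, bowl, spatula, brush, tub, beaker from where it was at the start of the episode above 0.03 m).
It also fails if it takes over 72 s, if anything falls off the work surface, if the arm or the gripper's body presses on something with over 40 N, if the wrist force passes 120 N, or if a joint passes its speed limit or range.

### The arm

A 6-joint arm with a two-finger parallel gripper is mounted at the origin on the work surface. World frame = base frame: x ahead of the robot, y to its left, z up, the work surface at z = 0. Lengths are in m, angles in rad, forces in N, time in s.
With the tool pointing down it reaches from about 0.35 to 0.85 m from the base axis. Payload 8.1 kg.
Tool frame: the origin (TCP) lies midway between the tips of the shut fingers; the grasp point (between the pads) lies 19 mm behind it; z points along the fingers, y is the line along which they close (so a half turn about z gives the same grasp; the last joint's range is limited). The gripper opens to 93 mm and grips with 3 to 60 N. Pads are 15 mm wide; open, the fingers measure 128 mm over their backs; the gripper's body (75 mm by 188 mm) begins 65 mm behind the grasp point.
Start: joints at [-1.411, 0.13, 1.488, -0, 1.523, -0.085], TCP at [0.145, -0.582, 0.219] pointing down, gripper open.
Joint ranges: [-2.96, 2.96], [-0.89, 2.26], [0.02, 2.5], [-1.34, 4.48], [0, 2.73], [-2.66, 2.66]. Speed limits (rad/s): [2.39, 2.39, 2.79, 3.14, 3.14, 3.14].

### API

Orientations are given as a unit quaternion [w, x, y, z].
In Python, from bench import sensors, viewer, arm gives the robot as it stands. The module is installed in compiled form; this text tells all that it offers.
- The arm moves only by the tool jog_arm, never from a script. Its argument "plan" is a list of rows, each a list of 5 numbers: the finger opening in cm, from 0 to 9.3, then the shift along the tool's x, y, z in cm, then the turn about the tool's z in degrees. A call has 1 to 8 rows; each row shifts and turns the commanded pose from where the row before left it, along the tool's axes as they then stand; what a row does not reach is not made up. A row lasts 1/10 s, in which the tool goes at most 50 mm and 8.59 degrees, less where a joint would pass 70% of its speed; a pose out of reach is approached as far as the arm can. A call with a gripper value outside its range is refused whole. The fingers move at their own pace and stop on an object; "newtons" is the grip in N (left out, the last holds). Time passes only in rows, so rows that do not move let the fingers close. It gives the time, the measured TCP pose, the force, the opening and the grip force at its end, in the units of the state.
- sensors.get_state(): the state, without advancing time (a new reading comes with each control period).
- viewer.grab_frame(name): name is "scene" or "side" or "wrist"; returns the picture (420x560x3 uint8, red, green, blue); there is no depth.
- viewer.camera_info(name): a dict with "fx", "fy", "cx", "cy" (pixels), "R" (3x3) and "t" (3): a world point X has camera coordinates R X + t; the wrist camera has in their place "mount" (4x4, takes a point from camera to tool coordinates, whose origin is the TCP and whose axes are the flange's). Camera axes: x right, y down, z forward; pixel columns grow to the right and rows downward; lengths in m; the calibration is good to about 2 mm. A picture is of the moment at which its call begins: read the wrist's pose just before it. camera_info takes no time and is no camera call.
- arm.job_done(): hands the job in; it is judged then, once.
The state is a dict: "time_s": time; "joints": joint angles; "joint_velocities": joint speeds; "tau": joint torques, N m; "tool_pos": TCP position; "orientation": TCP orientation; "wrist_force": force on the tool from outside, world axes, zero at the start; "moment": the same for the moment, N m; "grip_width": opening from 0.0 (shut) to 1.0 (fully open); "finger_force": force on a finger pad.
Only numpy, scipy, OpenCV 4.12 (cv2) and the standard library are available. Lean on these libraries where they do the work, as an engineer would, in place of code of your own. Each camera call takes 0.05 s, during which the arm holds its last target. There are 200 camera calls.

## Working session

There is one attempt and no reset: what is moved stays moved. The work goes in short steps, Python scripts to look and compute and a tool call to move; the robot and the scene stay as the last step left them, time stands still between calls to the robot, and variables do not carry over. Pictures are saved under pics/ and viewed, at most 10 in all, crops included, and the job is handed in when it is done.

Besides the shell and the picture viewer there is one more tool, called after "Request:" as a command line: name --pt "numbers of a row" for each row, then --argument value for the rest. jog_arm: Moves the arm, as the interface text tells. Its arguments: {"type":"object","properties":{"plan":{"type":"array"},"newtons":{"type":"number"}},"required":["plan"]}

```bash
mkdir -p pics; cat > h.py <<'E'
import numpy as np, cv2
from bench import sensors, viewer, arm
from scipy.spatial.transform import Rotation as Ro
def rot(q): return Ro.from_quat([q[1],q[2],q[3],q[0]]).as_matrix()
def save(n,f):
    im=viewer.grab_frame(n); cv2.imwrite('pics/'+f,im[:,:,::-1]); return im
E
python3 - <<'E'
from h import *
s=sensors.get_state(); print(s)
for n in ('scene','side','wrist'):
    save(n,n+'0.png'); print(n,viewer.camera_info(n))
a=[cv2.imread('pics/%s0.png'%n) for n in('scene','side')]
E
```

```text
{'time_s': 0.0, 'joints': array([-1.41140135e+00,  1.31153370e-01,  1.48924965e+00,  6.37072504e-06,
        1.52299051e+00, -8.54146029e-02]), 'joint_velocities': array([ 0.00161656,  0.00078684, -0.00090326, -0.00094241,  0.00133081,
        0.00121021]), 'tau': array([-1.56428436e-03, -5.59839499e+01, -4.91766930e+01,  7.66820298e-02,
        3.48586065e-02, -1.88646695e-04]), 'tool_pos': array([ 0.14535018, -0.58155701,  0.21760837]), 'orientation': array([-8.99939308e-04,  9.92517499e-01,  1.22099152e-01, -3.01203517e-05]), 'wrist_force': array([-0.29948391,  0.50090147,  0.52752861]), 'moment': array([-0.02687638,  0.01106279, -0.00057335]), 'finger_force': 0.0, 'grip_width': 1.0010251569325361}
scene {'fx': 464.6007940971675, 'fy': 464.6007940971675, 'cx': 271.382946096369, 'cy': 205.77735298175085, 'R': array([[-0.29572737,  0.95526244,  0.00435771],
       [ 0.75773287,  0.23734972, -0.60787005],
       [-0.58170973, -0.17646183, -0.79402456]]), 't': array([ 0.15016885, -0.37523427,  1.70015325])}
side {'fx': 487.63330320530076, 'fy': 487.63330320530076, 'cx': 278.40333351420867, 'cy': 210.20855323517236, 'R': array([[ 0.99885988, -0.04772332,  0.00119166],
       [-0.03658411, -0.78127309, -0.62311633],
       [ 0.03066819,  0.62236231, -0.78212826]]), 't': array([-0.56152653,  0.07671222,  1.22916762])}
wrist {'fx': 317.138827272742, 'fy': 317.138827272742, 'cx': 277.6746343256367, 'cy': 208.1669646121432, 'mount': array([[-6.04201898e-04, -9.61068918e-01, -2.76308107e-01,
         7.62478468e-02],
       [ 9.99999790e-01, -5.15595435e-04, -3.93325502e-04,
         7.29052369e-04],
       [ 2.35549717e-04, -2.76308286e-01,  9.61069027e-01,
        -1.66138703e-01],
       [ 0.00000000e+00,  0.00000000e+00,  0.00000000e+00,
         1.00000000e+00]])}
```

View pics/scene0.png

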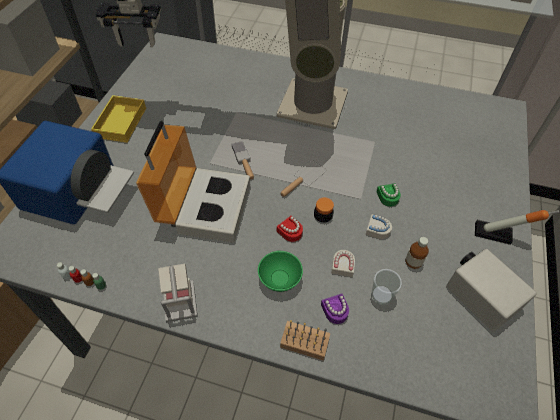

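View pics/side0.png

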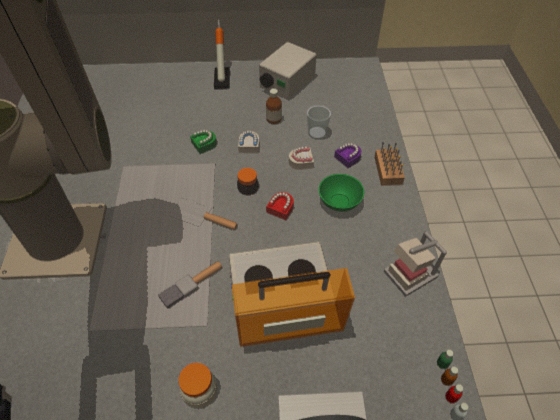

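The candidates in the scene view are pink/white at (343,261), red at (290,228) and purple at (337,306). The others are blue at (378,226) and green at (389,192). By the description I choose (343,261) and (378,226), which sit at about (301,156) and (249,140) in the side view. Close crop to check:

```bash
python3 - <<'E'
from h import *
a=cv2.imread('pics/scene0.png');b=cv2.imread('pics/side0.png')
r=lambda im,x,y,w,h,s:cv2.resize(im[y:y+h,x:x+w],None,fx=s,fy=s,interpolation=cv2.INTER_CUBIC)
t=np.hstack([r(a,310,200,100,75,4),r(b,230,115,100,75,4)])
u=np.hstack([r(a,140,110,133,100,3),r(b,215,230,133,100,3)])
u=u[:,:800]; t=t[:,:u.shape[1]]
cv2.imwrite('pics/crop1.png',np.vstack([t,u]))
E
```

```text
(no output)
```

View pics/crop1.png

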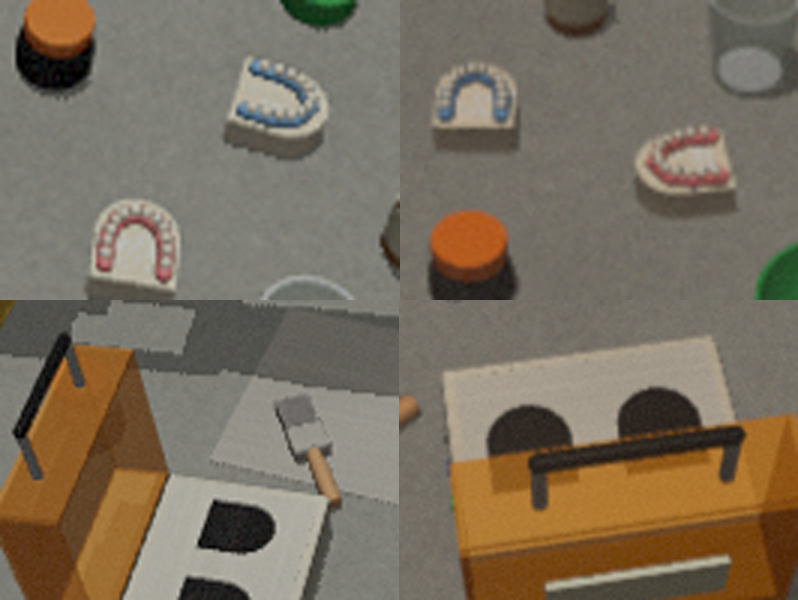

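```bash
cat >> h.py <<'E'
def ray(n,p):
    c=viewer.camera_info(n); d=np.array([(p[0]-c['cx'])/c['fx'],(p[1]-c['cy'])/c['fy'],1.]); R=np.array(c['R'])
    d=R.T@d; return -R.T@c['t'], d/np.linalg.norm(d)
def wray(s,p):
    c=viewer.camera_info('wrist'); d=np.array([(p[0]-c['cx'])/c['fx'],(p[1]-c['cy'])/c['fy'],1.]); M=np.array(c['mount']); R=rot(s['orientation'])
    d=R@M[:3,:3]@d; return R@M[:3,3]+s['tool_pos'], d/np.linalg.norm(d)
def tri(*rays):
    A=sum(np.eye(3)-np.outer(d,d) for o,d in rays); b=sum((np.eye(3)-np.outer(d,d))@o for o,d in rays)
    X=np.linalg.solve(A,b); return X, max(np.linalg.norm((np.eye(3)-np.outer(d,d))@(X-o)) for o,d in rays)
def atz(r,z): return r[0]+r[1]*(z-r[0][2])/r[1][2]
E
python3 - <<'E'
from h import *
np.set_printoptions(precision=4,suppress=True)
for n,a,b in [('blue hx-',(372,214.5),(238.2,146.2)),('blue hx+',(367,231.2),(259.5,146.2)),('pink hy-',(333,270),(314,161.2)),('pink hy+',(354,272.5),(311.7,148.7)),
 ('unit corner near',(249,175.7),(229.7,254)),('handle near',(162.3,123.3),(260.3,284.3)),('handle far',(146.7,154.3),(328.7,275.3))]:
    print(n,*tri(ray('scene',a),ray('side',b)))
for n,p in [('near h1',(211,177.3)),('near h2',(206.7,191.7)),('front',(231.3,186))]: print(n,atz(ray('scene',p),.05))
print('far corner side',atz(ray('side',(319.3,242.3)),.05))
for n,p in [('bottle',(274,118)),('beaker',(318,133)),('pot',(247,188))]: print(n,atz(ray('side',p),0.0))
E
```

```text
blue hx- [0.4594 0.2926 0.0264] 0.0010229643121065677
blue hx+ [0.5213 0.2894 0.0259] 0.00023946595268788134
pink hy- [0.6727 0.2242 0.024 ] 0.0004180699108837943
pink hy+ [0.668  0.2774 0.025 ] 0.004503386213531594
unit corner near [ 0.4425 -0.0926  0.0486] 0.0006777117593261313
handle near [ 0.5155 -0.3042  0.2685] 0.0004546644937045776
handle far [ 0.6345 -0.2919  0.2706] 0.002083340970786302
near h1 [ 0.4836 -0.2002  0.05  ]
near h2 [ 0.5401 -0.1914  0.05  ]
front [ 0.4975 -0.1293  0.05  ]
far corner side [ 0.6567 -0.0707  0.05  ]
bottle [0.5694 0.4394 0.    ]
beaker [0.6997 0.3649 0.    ]
pot [0.4831 0.1537 0.    ]
```

```bash
cat >> h.py <<'E'
def plan(targets,g,vmax=4.5,wmax=8.5):
    "targets: list of (x,y,z,yaw_deg[,vmax]) world; prints rows from the present pose (tool down)"
    s=sensors.get_state(); p=np.array(s['tool_pos']); x=rot(s['orientation'])[:,0]; yaw=np.degrees(np.arctan2(x[1],x[0]))
    print('from',p.round(4),'yaw',round(yaw,1)); rows=[]
    for t in targets:
        T=np.array(t[:3]); v=t[4] if len(t)>4 else vmax
        dy=(t[3]-yaw+180)%360-180
        n=int(np.ceil(max(np.linalg.norm(T-p)*100/v,abs(dy)/wmax,1)))
        for i in range(n):
            k=n-i; d=(T-p)/k*100; a=np.radians(yaw)
            l=np.round([d@[np.cos(a),np.sin(a),0],d@[np.sin(a),-np.cos(a),0],-d[2]],1 if i<n-1 else 2)
            dy=(t[3]-yaw+180)%360-180; w=round(-dy/k,1)
            rows.append([g,*[float(q)+0. for q in l],w+0.])
            p=p+np.array([np.cos(a)*l[0]+np.sin(a)*l[1],np.sin(a)*l[0]-np.cos(a)*l[1],-l[2]])/100; yaw-=w
    for i in range(0,len(rows),8): print(str(rows[i:i+8]).replace(' ',''))
E
python3 - <<'E'
from h import *
plan([(0.2,-.54,.38,14),(.42,-.15,.38,50),(.545,.275,.23,87)],9.3)
E
```

```text
from [ 0.1454 -0.5817  0.2179] yaw 14.0
[[9.3,1.6,-0.7,-4.1,np.float64(0.0)],[9.3,1.6,-0.7,-4.0,np.float64(0.0)],[9.3,1.6,-0.7,-4.1,np.float64(0.0)],[9.3,1.51,-0.62,-4.01,np.float64(0.0)],[9.3,3.1,-3.3,0.0,np.float64(-3.6)],[9.3,3.3,-3.0,0.0,np.float64(-3.6)],[9.3,3.5,-2.8,0.0,np.float64(-3.6)],[9.3,3.6,-2.6,0.0,np.float64(-3.6)]]
[[9.3,3.8,-2.4,0.0,np.float64(-3.6)],[9.3,3.9,-2.2,0.0,np.float64(-3.6)],[9.3,4.1,-1.9,0.0,np.float64(-3.6)],[9.3,4.2,-1.6,0.0,np.float64(-3.6)],[9.3,4.2,-1.4,0.0,np.float64(-3.6)],[9.3,4.32,-1.08,0.0,np.float64(-3.6)],[9.3,3.7,-1.6,1.4,np.float64(-3.4)],[9.3,3.8,-1.4,1.4,np.float64(-3.4)]]
[[9.3,3.9,-1.2,1.4,np.float64(-3.4)],[9.3,3.9,-0.9,1.3,np.float64(-3.3)],[9.3,4.0,-0.7,1.4,np.float64(-3.4)],[9.3,4.0,-0.5,1.3,np.float64(-3.3)],[9.3,4.0,-0.2,1.4,np.float64(-3.4)],[9.3,4.0,0.0,1.3,np.float64(-3.3)],[9.3,4.0,0.2,1.4,np.float64(-3.4)],[9.3,4.0,0.5,1.3,np.float64(-3.3)]]
[[9.3,3.95,0.67,1.4,np.float64(-3.4)]]
```

Request:
jog_arm --pt "9.3 1.6 -0.7 -4.1 0" --pt "9.3 1.6 -0.7 -4.0 0" --pt "9.3 1.6 -0.7 -4.1 0" --pt "9.3 1.5 -0.6 -4.0 0" --pt "9.3 3.1 -3.3 0 -3.6" --pt "9.3 3.3 -3.0 0 -3.6" --pt "9.3 3.5 -2.8 0 -3.6" --pt "9.3 3.6 -2.6 0 -3.6"

```text
time_s: 0.95
tool_pos: [0.2892, -0.3834, 0.3803]
orientation: [-0.0, 0.969, 0.247, 0.0]
wrist_force: [0.1, -0.0, -0.8]
grip_width: 1.0
finger_force: 0.0
```

Request:
jog_arm --pt "9.3 3.8 -2.4 0 -3.6" --pt "9.3 3.9 -2.2 0 -3.6" --pt "9.3 4.1 -1.9 0 -3.6" --pt "9.3 4.2 -1.6 0 -3.6" --pt "9.3 4.2 -1.4 0 -3.6" --pt "9.3 4.3 -1.1 0 -3.6" --pt "9.3 3.7 -1.6 1.4 -3.4" --pt "9.3 3.8 -1.4 1.4 -3.4"

```text
time_s: 1.75
tool_pos: [0.4431, -0.0715, 0.3524]
orientation: [0.0, 0.879, 0.477, 0.0]
wrist_force: [1.4, -0.1, -0.2]
grip_width: 0.998
finger_force: 0.0
```

Request:
jog_arm --pt "9.3 3.9 -1.2 1.4 -3.4" --pt "9.3 3.9 -0.9 1.3 -3.3" --pt "9.3 4.0 -0.7 1.4 -3.4" --pt "9.3 4.0 -0.5 1.3 -3.3" --pt "9.3 4.0 -0.2 1.4 -3.4" --pt "9.3 4.0 0 1.3 -3.3" --pt "9.3 4.0 0.2 1.4 -3.4" --pt "9.3 4.0 0.5 1.3 -3.3"

```text
time_s: 2.55
tool_pos: [0.5336, 0.2375, 0.2436]
orientation: [-0.0, 0.744, 0.668, -0.0]
wrist_force: [0.8, -0.7, -0.0]
grip_width: 1.0
finger_force: 0.0
```

Request:
jog_arm --pt "9.3 4.0 0.7 1.4 -3.4" --pt "9.3 0 0 0 0"

```text
time_s: 2.75
tool_pos: [0.5435, 0.2784, 0.2261]
orientation: [-0.002, 0.723, 0.691, -0.003]
wrist_force: [-1.2, 0.0, -0.6]
grip_width: 1.0
finger_force: 0.0
```

```bash
python3 - <<'E'
from h import *
s=sensors.get_state(); im=save('wrist','w1.png'); import pickle; pickle.dump(s,open('w1.pkl','wb'))
print(s['time_s'],s['tool_pos'],rot(s['orientation']),s['joints'])
cv2.imwrite('pics/w1b.png',cv2.resize(im[:,:,::-1],(800,600),interpolation=cv2.INTER_CUBIC))
E
```

```text
2.75 [0.54352128 0.27835818 0.22605277] [[ 4.62282841e-02  9.98912882e-01 -5.99995964e-03]
 [ 9.98930135e-01 -4.62348530e-02 -9.60709002e-04]
 [-1.23707185e-03 -5.94912857e-03 -9.99981539e-01]] [3.88509795e-01 1.61880926e-01 1.44018477e+00 1.38417634e-03
 1.54544375e+00 4.34719093e-01]
```

View pics/w1b.png

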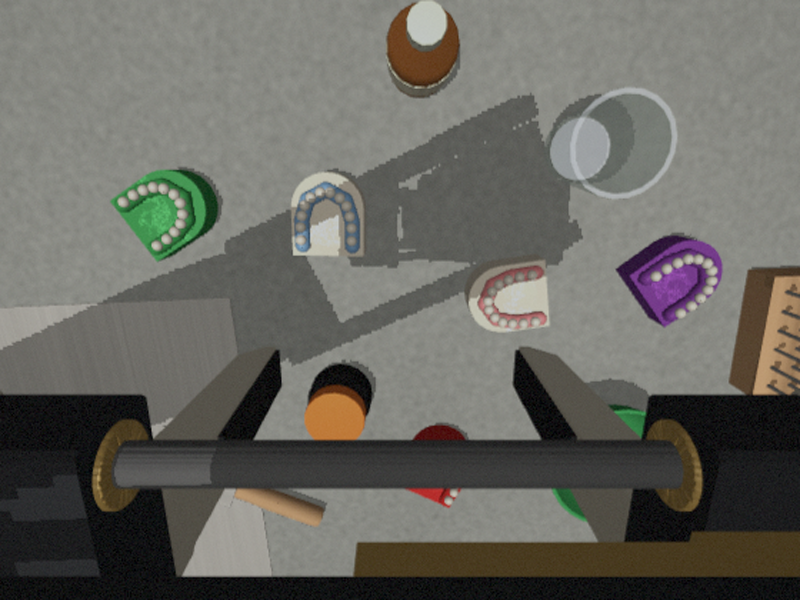

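The wrist view (scaled to 800x600) shows blue with heel corners (291,256) and (366,257) and front (328,172). Pink has heel corners (545,261) and (550,326) and front (470,300). The choice of casts is confirmed: red, purple and green are separate. I'll triangulate these corners against the scene and side views.

```bash
python3 - <<'E'
from h import *
import pickle
np.set_printoptions(precision=4,suppress=True)
s=pickle.load(open('w1.pkl','rb')); W=lambda x,y:wray(s,(x*.7+-.15,y*.7-.15))
def cast(n,a,b,f,zs,sc,sd):
    A=[tri(W(*p),ray('scene',q),ray('side',r)) for p,q,r in zip((a,b),sc,sd)]
    print(n,'3view',A)
    P=[atz(W(*p),.026)[:2] for p in (a,b)]; F=atz(W(*f),zs)[:2]; m=(P[0]+P[1])/2
    d=P[1]-P[0]; nrm=np.array([-d[1],d[0]])/np.linalg.norm(d); 
    if nrm@(F-m)<0: nrm=-nrm
    print(' width',np.linalg.norm(d),'len',(F-m)@nrm,'yaw',np.degrees(np.arctan2(nrm[1],nrm[0])),'centre',m+nrm*.033,'heel',m)
cast('blue',(291,256),(366,257),(328,172),.026,[(372,214.5),(367,231.2)],[(238.2,146.2),(259.5,146.2)])
cast('pink',(550,326),(545,261),(469,300),.026,[(333,270),(354,272.5)],[(314,161.2),(311.7,148.7)])
E
```

```text
blue 3view [(array([0.4585, 0.2908, 0.0279]), np.float64(0.003201379296222707)), (array([0.5199, 0.2874, 0.0271]), np.float64(0.0037895831480307435))]
 width 0.06156282777516981 len 0.06682861865586301 yaw 86.61678141148705 centre [0.488  0.3196] heel [0.486  0.2866]
pink 3view [(array([0.6718, 0.2214, 0.0261]), np.float64(0.003840752187299646)), (array([0.6664, 0.2762, 0.0245]), np.float64(0.0051764048482879485))]
 width 0.05722590580418532 len 0.06542939195538945 yaw -173.2733666183409 centre [0.6338 0.2425] heel [0.6666 0.2464]
```

```bash
python3 - <<'E'
from h import *
b=[tri(ray('scene',(280,257)),ray('side',(342,183)))]
print('bowl rim centre approx',b, 'bowl base', atz(ray('side',(342,205)),0))
plan([(.489,.315,.09,86.6),(.489,.315,.03,86.6,3),(.489,.315,.005,86.6,1.3)],9.3)
E
```

```text
bowl rim centre approx [(array([0.72186863, 0.08386063, 0.09232754]), np.float64(0.0063826155237511))] bowl base [0.73612491 0.08152582 0.        ]
from [0.5438 0.2764 0.2277] yaw 87.2
[[9.3,0.9,-1.4,3.4,np.float64(0.2)],[9.3,0.9,-1.4,3.5,np.float64(0.1)],[9.3,0.9,-1.4,3.4,np.float64(0.2)],[9.3,0.87,-1.48,3.47,np.float64(0.1)],[9.3,0.0,0.0,3.0,np.float64(0.0)],[9.3,0.0,0.0,3.0,np.float64(0.0)],[9.3,0.0,0.0,1.2,np.float64(0.0)],[9.3,0.0,0.0,1.3,np.float64(0.0)]]
```

Request:
jog_arm --pt "9.3 0.9 -1.4 3.4 0.2" --pt "9.3 0.9 -1.4 3.5 0.1" --pt "9.3 0.9 -1.4 3.4 0.2" --pt "9.3 0.9 -1.5 3.5 0.1" --pt "9.3 0 0 3.0 0" --pt "9.3 0 0 3.0 0" --pt "9.3 0 0 1.2 0" --pt "9.3 0 0 1.3 0" --newtons 15

```text
time_s: 3.6
tool_pos: [0.4908, 0.3133, 0.0079]
orientation: [0.0, 0.729, 0.684, 0.0]
wrist_force: [-0.4, 0.4, 0.2]
grip_width: 1.001
finger_force: 0.0
```

Request:
jog_arm --pt "8 0 0 0 0" --pt "7 0 0 0 0" --pt "6.4 0 0 0 0" --pt "5 0 0 0 0" --pt "5 0 0 0 0" --pt "5 0 0 0 0" --newtons 15

```text
time_s: 4.2
tool_pos: [0.4906, 0.3143, 0.0085]
orientation: [0.0, 0.729, 0.685, 0.0]
wrist_force: [-1.8, -0.0, 5.2]
grip_width: 0.624
finger_force: 15.0
```

```bash
sed -i 's/round(-dy\/k,1)/float(round(-dy\/k,1))/' h.py; python3 - <<'E'
from h import *
plan([(.49,.314,.03,86.6,1.5),(.495,.28,.12,86.6),(.54,-.06,.23,95.8)],5)
E
```

```text
from [0.4906 0.3143 0.0085] yaw 86.4
[[5,0.0,0.0,-1.1,-0.1],[5,-0.03,-0.05,-1.05,-0.1],[5,-1.1,0.2,-3.0,0.0],[5,-1.1,0.2,-3.0,0.0],[5,-1.17,0.29,-3.0,0.0],[5,-3.7,0.7,-1.2,-1.0],[5,-3.8,0.7,-1.2,-1.0],[5,-3.8,0.6,-1.2,-1.0]]
[[5,-3.8,0.5,-1.2,-1.0],[5,-3.8,0.5,-1.2,-1.0],[5,-3.8,0.4,-1.2,-1.0],[5,-3.8,0.3,-1.3,-1.1],[5,-3.8,0.2,-1.2,-1.0],[5,-3.71,0.22,-1.3,-1.1]]
```

Request:
jog_arm --pt "5 0 0 -1.1 -0.1" --pt "5 0 0 -1.1 -0.1" --pt "5 -1.1 0.2 -3.0 0" --pt "5 -1.1 0.2 -3.0 0" --pt "5 -1.2 0.3 -3.0 0" --pt "5 -3.7 0.7 -1.2 -1.0" --pt "5 -3.8 0.7 -1.2 -1.0" --pt "5 -3.8 0.6 -1.2 -1.0"

```text
time_s: 5.0
tool_pos: [0.5108, 0.1647, 0.1574]
orientation: [0.001, 0.709, 0.705, 0.001]
wrist_force: [-0.2, 0.4, -1.8]
grip_width: 0.624
finger_force: 15.0
```

Request:
jog_arm --pt "5 -3.8 0.5 -1.2 -1.0" --pt "5 -3.8 0.5 -1.2 -1.0" --pt "5 -3.8 0.4 -1.2 -1.0" --pt "5 -3.8 0.3 -1.3 -1.1" --pt "5 -3.8 0.2 -1.2 -1.0" --pt "5 -3.7 0.2 -1.3 -1.1" --pt "5 0 0 0 0" --pt "5 0 0 0 0"

```text
time_s: 5.8
tool_pos: [0.5402, -0.0611, 0.2306]
orientation: [0.0, 0.671, 0.741, 0.0]
wrist_force: [0.2, 0.2, -1.0]
grip_width: 0.624
finger_force: 15.0
```

```bash
python3 - <<'E'
from h import *
s=sensors.get_state(); im=save('wrist','w2.png'); import pickle; pickle.dump(s,open('w2.pkl','wb'))
print(s['time_s'],s['tool_pos'],s['grip_width'],s['finger_force'])
cv2.imwrite('pics/w2b.png',cv2.resize(im[:,:,::-1],(800,600),interpolation=cv2.INTER_CUBIC))
E
```

```text
5.8 [ 0.5402137  -0.06106762  0.23064348] 0.6235104887390636 14.998818933963776
```

View pics/w2b.png

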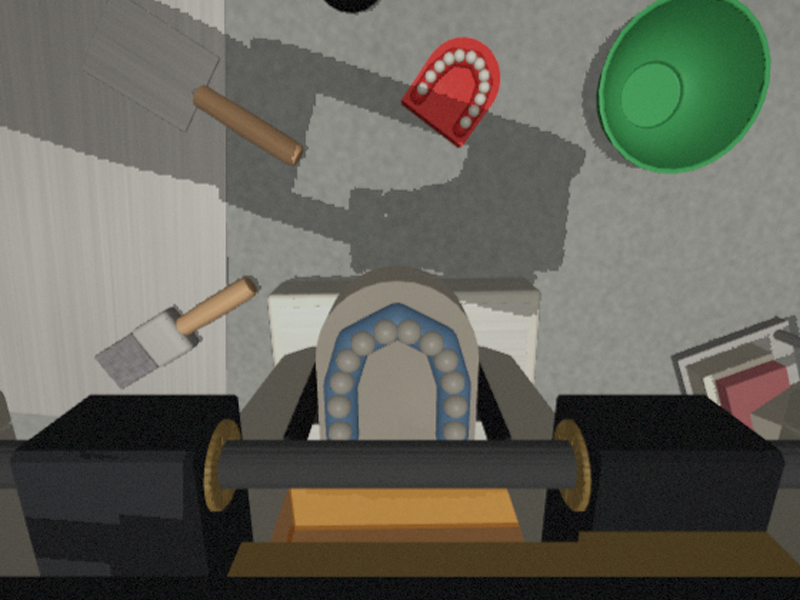

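Wrist view over the unit: the front top corners of the unit are at about (270,295) and (540,291), and the held blue cast's front tip (top edge) is near (397,285). The pads are hidden by the cast, so I'll take them from the scene image by segmentation.

```bash
python3 - <<'E'
from h import *
import pickle
np.set_printoptions(precision=4,suppress=True)
s=pickle.load(open('w2.pkl','rb')); W=lambda x,y:wray(s,(x*.7-.15,y*.7-.15))
c=[tri(W(270,295),ray('scene',(249,175.7)),ray('side',(229.7,254))),tri(W(540,291),ray('side',(319.3,242.3)))]
print('corners',c); P=[atz(W(*p),.05)[:2] for p in((270,295),(540,291))]; d=P[1]-P[0]
print('wrist only',P,np.linalg.norm(d),np.degrees(np.arctan2(d[1],d[0])))
f=atz(W(397,285),s['tool_pos'][2]-.0085+.026); R=rot(s['orientation']); print('cast front in tool x', R.T@(f-s['tool_pos']))
im=cv2.cvtColor(cv2.imread('pics/scene0.png'),cv2.COLOR_BGR2GRAY)
m=(im<75).astype('uint8'); roi=np.zeros_like(m); roi[172:230,188:245]=1
n,l,st,ce=cv2.connectedComponentsWithStats(m*roi)
for i in range(1,n):
    if st[i][4]>40:
        ys,xs=np.where(l==i); Q=np.array([atz(ray('scene',(x,y)),.05)[:2] for x,y in zip(xs,ys)])
        print(st[i],'centroid',Q.mean(0))
        for yaw in (5,6):
            a=np.radians(yaw); U=np.array([[np.cos(a),np.sin(a)],[-np.sin(a),np.cos(a)]]); q=(Q@U.T); lo,hi=np.percentile(q,[.5,99.5],axis=0); print(yaw,'size',hi-lo,'mid',U.T@((lo+hi)/2))
E
```

```text
corners [(array([ 0.442 , -0.0927,  0.0486]), np.float64(0.0010319207187020234)), (array([ 0.6565, -0.0686,  0.0466]), np.float64(0.0006627384898549376))]
wrist only [array([ 0.4416, -0.0923]), array([ 0.6546, -0.0679])] 0.21436659705437242 6.534388679118264
cast front in tool x [ 0.0377 -0.0003 -0.0175]
[206 177  25  18 332] centroid [ 0.5082 -0.167 ]
5 size [0.06   0.0681] mid [ 0.5081 -0.1649]
6 size [0.0599 0.0679] mid [ 0.5078 -0.1649]
[235 196  10  34  96] centroid [ 0.5887 -0.0687]
5 size [0.1179 0.0112] mid [ 0.5823 -0.0691]
6 size [0.118  0.0096] mid [ 0.5823 -0.0692]
[196 203  27  19 377] centroid [ 0.6075 -0.1553]
5 size [0.0604 0.0677] mid [ 0.6075 -0.1532]
6 size [0.0601 0.0677] mid [ 0.6072 -0.1532]
```

```bash
python3 - <<'E'
from h import *
plan([(.5086,-.170,.12,96.3),(.5086,-.170,.068,96.3,2),(.5086,-.170,.061,96.3,0.7)],5)
E
```

```text
from [ 0.5399 -0.0601  0.23  ] yaw 95.8
[[5,-2.7,-1.1,2.7,-0.1],[5,-2.6,-1.0,2.8,-0.1],[5,-2.7,-1.1,2.7,-0.2],[5,-2.61,-1.05,2.8,-0.1],[5,0.0,0.0,1.7,0.0],[5,0.0,0.0,1.7,0.0],[5,0.0,0.0,1.8,0.0],[5,0.0,0.0,0.7,0.0]]
```

Request:
jog_arm --pt "5 -2.7 -1.1 2.7 -0.1" --pt "5 -2.6 -1.0 2.8 -0.1" --pt "5 -2.7 -1.1 2.7 -0.2" --pt "5 -2.6 -1.1 2.8 -0.1" --pt "5 0 0 1.7 0" --pt "5 0 0 1.7 0" --pt "5 0 0 1.8 0" --pt "5 0 0 0 0"

```text
time_s: 6.65
tool_pos: [0.506, -0.1678, 0.0644]
orientation: [-0.003, 0.666, 0.746, -0.001]
wrist_force: [-0.3, 0.7, -2.3]
grip_width: 0.621
finger_force: 15.0
```

Request:
jog_arm --pt "5 0 0 0.4 0" --pt "5 0 0 0 0"

```text
time_s: 6.85
tool_pos: [0.5087, -0.1696, 0.0641]
orientation: [0.0, 0.667, 0.745, 0.0]
wrist_force: [-0.4, 0.0, -1.9]
grip_width: 0.625
finger_force: 15.0
```

Request:
jog_arm --pt "5 0 0 0.3 0" --pt "5 0 0 0.1 0" --pt "5 0 0 0 0"

```text
time_s: 7.15
tool_pos: [0.5084, -0.1702, 0.0599]
orientation: [0.0, 0.667, 0.745, 0.0]
wrist_force: [-0.2, 0.8, -1.4]
grip_width: 0.622
finger_force: 15.0
```

Request:
jog_arm --pt "5 0 0 0.1 0" --pt "5 0 0 0 0"

```text
time_s: 7.35
tool_pos: [0.5083, -0.1703, 0.0587]
orientation: [0.0, 0.667, 0.745, 0.0]
wrist_force: [-0.4, -0.0, -1.2]
grip_width: 0.619
finger_force: 15.0
```

Request:
jog_arm --pt "5 0 0 0.1 0" --pt "5 0 0 0 0"

```text
time_s: 7.55
tool_pos: [0.5084, -0.1703, 0.0585]
orientation: [0.0, 0.667, 0.745, -0.0]
wrist_force: [-3.9, 1.8, 6.8]
grip_width: 0.621
finger_force: 15.0
```

Request:
jog_arm --pt "6.5 0 0 0 0" --pt "7.5 0 0 0 0" --pt "7.5 0 0 0 0" --pt "7.5 0 0 -1.5 0" --pt "7.5 0 0 -4 0" --pt "7.5 0 0 -4 0"

```text
time_s: 8.15
tool_pos: [0.5075, -0.1699, 0.1538]
orientation: [-0.001, 0.667, 0.745, -0.0]
wrist_force: [1.0, -0.9, 0.6]
grip_width: 0.807
finger_force: 0.0
```

```bash
python3 - <<'E'
from h import *
plan([(.53,-.08,.25,105),(.641,.2447,.12,186),(.641,.2447,.04,186,3),(.641,.2447,.012,186,1.4)],9.3)
E
```

```text
from [ 0.5075 -0.1699  0.1538] yaw 96.3
[[9.3,2.9,1.1,-3.2,-2.9],[9.3,2.8,1.2,-3.2,-2.9],[9.3,2.8,1.36,-3.22,-2.9],[9.3,2.8,1.9,1.3,-8.1],[9.3,2.6,2.3,1.3,-8.1],[9.3,2.2,2.6,1.3,-8.1],[9.3,1.8,2.9,1.3,-8.1],[9.3,1.4,3.2,1.3,-8.1]]
[[9.3,0.9,3.3,1.3,-8.1],[9.3,0.4,3.4,1.3,-8.1],[9.3,0.0,3.4,1.3,-8.1],[9.3,-0.5,3.4,1.3,-8.1],[9.3,-1.02,3.32,1.3,-8.1],[9.3,0.0,0.0,2.7,0.0],[9.3,0.0,0.0,2.6,0.0],[9.3,0.0,0.0,2.7,0.0]]
[[9.3,0.0,0.0,1.4,0.0],[9.3,0.0,0.0,1.4,0.0]]
```

Request:
jog_arm --pt "9.3 2.9 1.1 -3.2 -2.9" --pt "9.3 2.8 1.2 -3.2 -2.9" --pt "9.3 2.8 1.4 -3.2 -2.9" --pt "9.3 2.8 1.9 1.3 -8.1" --pt "9.3 2.6 2.3 1.3 -8.1" --pt "9.3 2.2 2.6 1.3 -8.1" --pt "9.3 1.8 2.9 1.3 -8.1" --pt "9.3 1.4 3.2 1.3 -8.1"

```text
time_s: 8.95
tool_pos: [0.587, 0.0836, 0.1846]
orientation: [0.001, 0.294, 0.956, 0.0]
wrist_force: [0.4, -0.1, 0.5]
grip_width: 1.003
finger_force: 0.0
```

Request:
jog_arm --pt "9.3 0.9 3.3 1.3 -8.1" --pt "9.3 0.4 3.4 1.3 -8.1" --pt "9.3 0 3.4 1.3 -8.1" --pt "9.3 -0.5 3.4 1.3 -8.1" --pt "9.3 -1.0 3.3 1.3 -8.1" --pt "9.3 0 0 0 0" --pt "9.3 0 0 0 0"

```text
time_s: 9.65
tool_pos: [0.6417, 0.2448, 0.1187]
orientation: [-0.0, -0.053, 0.999, -0.0]
wrist_force: [0.1, 0.2, 0.8]
grip_width: 1.001
finger_force: 0.0
```

```bash
python3 - <<'E'
from h import *
plan([(.641,.2447,.05,186,3.5),(.641,.2447,.008,186,2.2)],9.3)
E
```

```text
from [0.6417 0.2448 0.1187] yaw -174.0
[[9.3,0.0,0.0,3.4,0.0],[9.3,0.08,0.0,3.47,0.0],[9.3,0.0,0.0,2.1,0.0],[9.3,0.0,0.0,2.1,0.0]]
```

Request:
jog_arm --pt "9.3 0 0 3.4 0" --pt "9.3 0.1 0 3.4 0" --pt "9.3 0 0 2.1 0" --pt "9.3 0 0 2.1 0" --pt "9.3 0 0 0 0"

```text
time_s: 10.15
tool_pos: [0.639, 0.2421, 0.0063]
orientation: [-0.002, -0.051, 0.999, -0.001]
wrist_force: [0.6, 0.3, -1.0]
grip_width: 1.002
finger_force: 0.0
```

Request:
jog_arm --pt "8 0 0 0 0" --pt "7 0 0 0 0" --pt "6.4 0 0 0 0" --pt "5 0 0 0 0" --pt "5 0 0 0 0" --pt "5 0 0 0 0"

```text
time_s: 10.75
tool_pos: [0.6415, 0.2445, 0.0096]
orientation: [0.001, -0.053, 0.999, 0.0]
wrist_force: [-1.5, 0.6, 4.6]
grip_width: 0.624
finger_force: 15.0
```

```bash
python3 - <<'E'
from h import *
plan([(.6415,.2445,.035,186,1.5),(.64,.22,.13,180),(.60,-.06,.22,96.3)],5)
E
```

```text
from [0.6415 0.2445 0.0096] yaw -174.0
[[5,0.0,0.0,-1.3,0.0],[5,0.0,0.0,-1.24,0.0],[5,0.1,-0.8,-3.2,2.0],[5,0.1,-0.8,-3.2,2.0],[5,0.12,-0.83,-3.1,2.0],[5,0.4,-2.8,-0.9,8.4],[5,0.0,-2.8,-0.9,8.4],[5,-0.4,-2.8,-0.9,8.4]]
[[5,-0.8,-2.7,-0.9,8.4],[5,-1.2,-2.6,-0.9,8.4],[5,-1.6,-2.3,-0.9,8.3],[5,-1.9,-2.1,-0.9,8.4],[5,-2.2,-1.8,-0.9,8.3],[5,-2.4,-1.5,-0.9,8.4],[5,-2.65,-1.03,-0.9,8.3]]
```

Request:
jog_arm --pt "5 0 0 -1.3 0" --pt "5 0 0 -1.2 0" --pt "5 0.1 -0.8 -3.2 2.0" --pt "5 0.1 -0.8 -3.2 2.0" --pt "5 0.1 -0.8 -3.1 2.0" --pt "5 0.4 -2.8 -0.9 8.4" --pt "5 0 -2.8 -0.9 8.4" --pt "5 -0.4 -2.8 -0.9 8.4"

```text
time_s: 11.55
tool_pos: [0.6274, 0.1356, 0.1575]
orientation: [0.001, 0.221, 0.975, 0.0]
wrist_force: [0.7, 0.0, -2.6]
grip_width: 0.621
finger_force: 15.0
```

Request:
jog_arm --pt "5 -0.8 -2.7 -0.9 8.4" --pt "5 -1.2 -2.6 -0.9 8.4" --pt "5 -1.6 -2.3 -0.9 8.3" --pt "5 -1.9 -2.1 -0.9 8.4" --pt "5 -2.2 -1.8 -0.9 8.3" --pt "5 -2.4 -1.5 -0.9 8.4" --pt "5 -2.6 -1.0 -0.9 8.3" --pt "5 0 0 0 0"

```text
time_s: 12.35
tool_pos: [0.6003, -0.063, 0.2216]
orientation: [0.002, 0.67, 0.742, 0.0]
wrist_force: [0.3, -0.3, -0.4]
grip_width: 0.618
finger_force: 15.0
```

```bash
python3 - <<'E'
from h import *
im=save('scene','s2.png')
s=sensors.get_state(); w=save('wrist','w3.png'); import pickle; pickle.dump(s,open('w3.pkl','wb'))
print(s['time_s'],s['tool_pos'],s['grip_width'],s['finger_force'])
z=lambda im,x,y,w,h,W,H:cv2.resize(im[y:y+h,x:x+w,::-1],(W,H),interpolation=cv2.INTER_CUBIC)
cv2.imwrite('pics/c3.png',np.hstack([z(im,130,100,150,150,400,400),z(w,180,150,200,200,400,400)]))
plan([(.6082,-.1595,.12,96.3),(.6082,-.1595,.066,96.3,2)],5)
E
```

```text
12.4 [ 0.6001491  -0.06118023  0.2206272 ] 0.629025230298634 15.000146627426147
from [ 0.6    -0.06    0.2198] yaw 96.3
[[5,-2.5,-0.1,2.5,0.0],[5,-2.5,-0.1,2.5,0.0],[5,-2.5,0.0,2.5,0.0],[5,-2.48,-0.08,2.48,0.0],[5,0.0,0.0,1.8,0.0],[5,0.0,0.0,1.8,0.0],[5,0.0,0.0,1.8,0.0]]
```

View pics/c3.png

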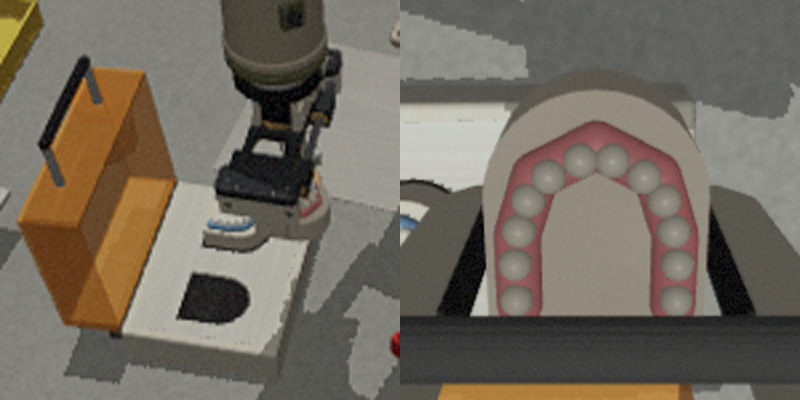

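The blue cast sits on the near pad with its front away from the hinge. The far pad is free at (215,298) in the left crop, and pink is squarely held with its front tip at (597,90) in the right crop, about 6.5 mm ahead of the tool centre. Now placing pink.

Request:
jog_arm --pt "5 -2.5 -0.1 2.5 0" --pt "5 -2.5 -0.1 2.5 0" --pt "5 -2.5 0 2.5 0" --pt "5 -2.5 -0.1 2.5 0" --pt "5 0 0 1.8 0" --pt "5 0 0 1.8 0" --pt "5 0 0 1.6 0" --pt "5 0 0 0 0"

```text
time_s: 13.25
tool_pos: [0.6058, -0.1574, 0.0634]
orientation: [-0.003, 0.666, 0.746, -0.001]
wrist_force: [-0.3, -0.2, -2.3]
grip_width: 0.622
finger_force: 15.0
```

Request:
jog_arm --pt "5 0 0 0.2 0" --pt "5 0 0 0 0"

```text
time_s: 13.45
tool_pos: [0.6086, -0.1589, 0.0656]
orientation: [0.001, 0.667, 0.745, 0.0]
wrist_force: [-0.1, -0.3, -1.5]
grip_width: 0.622
finger_force: 15.0
```

Need 0.0596; lower by 5 mm, then in 1 mm steps, with a 1 mm shift towards the hinge.

Request:
jog_arm --pt "5 -0.1 0 0.3 0" --pt "5 0 0 0.2 0" --pt "5 0 0 0 0"

```text
time_s: 13.75
tool_pos: [0.6079, -0.1602, 0.0596]
orientation: [0.0, 0.667, 0.745, 0.0]
wrist_force: [0.9, -0.8, -1.1]
grip_width: 0.626
finger_force: 15.0
```

Request:
jog_arm --pt "5 0 0 0.1 0" --pt "5 0 0 0 0"

```text
time_s: 13.95
tool_pos: [0.608, -0.1602, 0.0596]
orientation: [0.0, 0.667, 0.745, 0.0]
wrist_force: [-3.2, 1.4, 3.9]
grip_width: 0.626
finger_force: 15.0
```

Request:
jog_arm --pt "6.5 0 0 0 0" --pt "7.3 0 0 0 0" --pt "7.3 0 0 0 0" --pt "7.3 0 0 -1.5 0" --pt "7.3 0 0 -4 0" --pt "7.3 1 0 -4 0" --pt "7.3 2 0.5 -4 0" --pt "7.3 2 0.5 -4 0"

```text
time_s: 14.75
tool_pos: [0.6123, -0.1091, 0.2367]
orientation: [0.001, 0.667, 0.745, 0.0]
wrist_force: [1.1, -0.2, 0.0]
grip_width: 0.783
finger_force: 0.0
```

Request:
jog_arm --pt "7.3 2 0 -4 0" --pt "7.3 2 0 -4 0" --pt "7.3 0 0 -4 0" --pt "7.3 0 0 0 0"

```text
time_s: 15.15
tool_pos: [0.6099, -0.0692, 0.3631]
orientation: [0.006, 0.667, 0.745, 0.003]
wrist_force: [0.4, 0.3, 1.3]
grip_width: 0.787
finger_force: 0.0
```

```bash
python3 - <<'E'
from h import *
import pickle
s=sensors.get_state(); w=save('wrist','w4.png'); pickle.dump(s,open('w4.pkl','wb'))
im=save('scene','s4.png'); sd=save('side','d4.png')
print(s['time_s'],s['tool_pos'])
z=lambda im,x,y,w,h,W,H:cv2.resize(im[y:y+h,x:x+w,::-1],(W,H),interpolation=cv2.INTER_CUBIC)
cv2.imwrite('pics/c4.png',np.hstack([z(im,130,100,150,150,400,600),z(w,140,120,280,300,400,428).copy() if 0 else np.vstack([z(w,140,120,280,210,400,300),z(sd,215,230,160,120,400,300)])]))
E
```

```text
15.15 [ 0.60988189 -0.06917628  0.36313219]
```

View pics/c4.png

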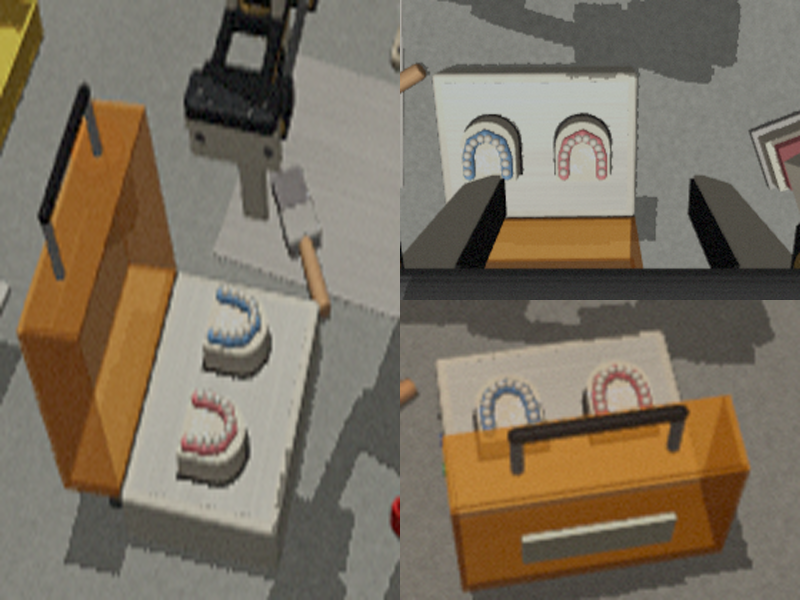

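Both casts sit on their pads, fronts away from the hinge (wrist crop: blue (488,150), pink (583,150)), with the cover still open. The handle bar runs from (512,435) to (687,411) in the side crop. Its triangulated height of 0.27 m and its radius of 0.225 m from the hinge agree with the text. Next is the approach to the handle.

```bash
python3 - <<'E'
from h import *
a=tri(ray('scene',(161.5,122.5)),ray('side',(259.8,284))); b=tri(ray('scene',(146.9,154.5)),ray('side',(329.8,274.4))); print(a,b,(a[0]+b[0])/2)
plan([(.575,-.298,.345,6.2),(.575,-.298,.26,6.2,3)],5)
E
```

```text
(array([ 0.51519754, -0.30557591,  0.27116007]), np.float64(0.00018022882947448307)) (array([ 0.6362431 , -0.29053456,  0.27171717]), np.float64(0.002437519177779326)) [ 0.57572032 -0.29805524  0.27143862]
from [ 0.6079 -0.0696  0.354 ] yaw 96.3
[[5,-2.0,-0.5,0.1,8.2],[5,-2.1,-0.2,0.1,8.2],[5,-2.1,0.1,0.1,8.2],[5,-2.1,0.4,0.1,8.2],[5,-2.0,0.6,0.1,8.2],[5,-1.9,0.9,0.1,8.2],[5,-1.7,1.2,0.1,8.2],[5,-1.5,1.4,0.0,8.2]]
[[5,-1.3,1.6,0.1,8.2],[5,-1.1,1.8,0.0,8.2],[5,-0.83,2.0,0.1,8.1],[5,0.0,0.0,2.8,0.0],[5,0.0,0.0,2.8,0.0],[5,0.0,0.0,2.9,0.0]]
```

Request:
jog_arm --pt "5 -2.0 -0.5 0.1 8.2" --pt "5 -2.1 -0.2 0.1 8.2" --pt "5 -2.1 0.1 0.1 8.2" --pt "5 -2.1 0.4 0.1 8.2" --pt "5 -2.0 0.6 0.1 8.2" --pt "5 -1.9 0.9 0.1 8.2" --pt "5 -1.7 1.2 0.1 8.2" --pt "5 -1.5 1.4 0 8.2"

```text
time_s: 16.1
tool_pos: [0.5833, -0.2361, 0.344]
orientation: [-0.001, 0.965, 0.262, -0.002]
wrist_force: [0.2, -0.3, 0.6]
grip_width: 0.535
finger_force: 0.0
```

Request:
jog_arm --pt "5 -1.3 1.6 0.1 8.2" --pt "5 -1.1 1.8 0 8.2" --pt "5 -0.8 2.0 0.1 8.1" --pt "5 0 0 2.8 0" --pt "5 0 0 1.5 0" --pt "5 0 0 0 0" --pt "5 0 0 0 0"

```text
time_s: 16.8
tool_pos: [0.5749, -0.2972, 0.3007]
orientation: [-0.001, 0.999, 0.055, -0.001]
wrist_force: [0.9, -0.2, -0.5]
grip_width: 0.538
finger_force: 0.0
```

```bash
python3 - <<'E'
from h import *
import pickle
s=sensors.get_state(); w=save('wrist','w5.png'); pickle.dump(s,open('w5.pkl','wb'))
print(s['time_s'],s['tool_pos'],s['joints'])
cv2.imwrite('pics/w5b.png',w[:,:,::-1])
plan([(.575,-.298,.2515,6.2)],5)
E
```

```text
16.8 [ 0.57490518 -0.2971626   0.30068587] [-5.56326701e-01  2.44250438e-01  1.21228346e+00  1.06041741e-04
  1.68755213e+00  9.05040490e-01]
from [ 0.5755 -0.2974  0.302 ] yaw 6.3
[[5,0.0,0.0,2.5,0.0],[5,-0.05,0.06,2.55,0.1]]
```

View pics/w5b.png

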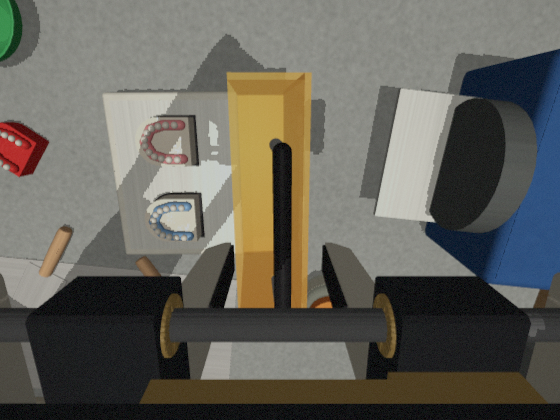

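The bar runs at column 282, midway between the fingertips (columns 232 and 325). Descend and pinch it.

Request:
jog_arm --pt "5 0 0 2.5 0" --pt "5 0 0 2.5 0" --pt "5 0 0 0 0" --pt "4 0 0 0 0" --pt "3 0 0 0 0" --pt "2 0 0 0 0" --pt "1.3 0 0 0 0" --pt "0.8 0 0 0 0" --newtons 15

```text
time_s: 17.65
tool_pos: [0.5756, -0.298, 0.2524]
orientation: [0.0, 0.999, 0.054, 0.0]
wrist_force: [-0.3, -1.6, 1.4]
grip_width: 0.158
finger_force: 0.9
```

Request:
jog_arm --pt "0.5 0 0 0 0" --pt "0.5 0 0 0 0"

```text
time_s: 17.85
tool_pos: [0.5757, -0.2982, 0.2523]
orientation: [0.0, 0.999, 0.054, 0.0]
wrist_force: [0.8, -1.4, 3.6]
grip_width: 0.121
finger_force: 15.0
```

```bash
cat > arc.py <<'E'
from h import *
import sys
H=np.array([.568,-.2497,.05]); a=np.radians(6.3); uy=np.array([-np.sin(a),np.cos(a),0])
s=sensors.get_state(); p=s['tool_pos']+np.array([0,0,.019])-H
y,z=p@uy,p[2]; r=np.hypot(y,z); ang=np.arctan2(z,y); print('y %.4f z %.4f r %.4f hood %.3f'%(y,z,r,ang-.1543),s['wrist_force'].round(1),s['time_s'])
if len(sys.argv)>1:
    goal,n,zend=float(sys.argv[1])+.1543,int(sys.argv[2]),0
    R=.2277; rows=[]; cy,cz=y,z
    for k in range(1,n+1):
        t=ang+(goal-ang)*k/n; rr=r+(R-r)*min(1,k/n)
        dy,dz=round(100*(rr*np.cos(t)-cy),1),round(100*(rr*np.sin(t)-cz),1); cy+=dy/100; cz+=dz/100
        rows.append([0.5,0,float(-dy),float(-dz),0])
    for i in range(0,n,8): print(rows[i:i+8])
E
python3 arc.py 1.0 16
```

```text
y -0.0491 z 0.2213 r 0.2267 hood 1.635 [ 0.8 -1.4  3.6] 17.85
[[0.5, 0, -0.9, -0.2, 0], [0.5, 0, -0.9, -0.1, 0], [0.5, 0, -0.9, -0.1, 0], [0.5, 0, -0.9, -0.1, 0], [0.5, 0, -0.9, -0.1, 0], [0.5, 0, -0.9, 0.0, 0], [0.5, 0, -0.9, 0.1, 0], [0.5, 0, -0.9, 0.0, 0]]
[[0.5, 0, -0.9, 0.1, 0], [0.5, 0, -0.8, 0.2, 0], [0.5, 0, -0.9, 0.1, 0], [0.5, 0, -0.9, 0.2, 0], [0.5, 0, -0.9, 0.3, 0], [0.5, 0, -0.8, 0.3, 0], [0.5, 0, -0.9, 0.3, 0], [0.5, 0, -0.8, 0.3, 0]]
```

Request:
jog_arm --pt "0.5 0 -0.9 -0.2 0" --pt "0.5 0 -0.9 -0.1 0" --pt "0.5 0 -0.9 -0.1 0" --pt "0.5 0 -0.9 -0.1 0" --pt "0.5 0 -0.9 -0.1 0" --pt "0.5 0 -0.9 0 0" --pt "0.5 0 -0.9 0.1 0" --pt "0.5 0 -0.9 0 0"

```text
time_s: 18.65
tool_pos: [0.5673, -0.2253, 0.2563]
orientation: [-0.0, 0.999, 0.054, -0.0]
wrist_force: [-0.8, -2.1, -1.0]
grip_width: 0.125
finger_force: 15.0
```

Request:
jog_arm --pt "0.5 0 -0.9 0.1 0" --pt "0.5 0 -0.8 0.2 0" --pt "0.5 0 -0.9 0.1 0" --pt "0.5 0 -0.9 0.2 0" --pt "0.5 0 -0.9 0.3 0" --pt "0.5 0 -0.8 0.3 0" --pt "0.5 0 -0.9 0.3 0" --pt "0.5 0 -0.8 0.3 0"

```text
time_s: 19.45
tool_pos: [0.5598, -0.1569, 0.238]
orientation: [-0.0, 0.999, 0.054, -0.0]
wrist_force: [-2.2, -0.7, -0.3]
grip_width: 0.122
finger_force: 15.0
```

```bash
python3 arc.py 0.45 16
```

```text
y 0.0932 z 0.2070 r 0.2270 hood 0.994 [-2.2 -0.7 -0.3] 19.45
[[0.5, 0, -0.7, 0.3, 0], [0.5, 0, -0.7, 0.4, 0], [0.5, 0, -0.7, 0.3, 0], [0.5, 0, -0.6, 0.4, 0], [0.5, 0, -0.7, 0.5, 0], [0.5, 0, -0.6, 0.4, 0], [0.5, 0, -0.6, 0.5, 0], [0.5, 0, -0.6, 0.4, 0]]
[[0.5, 0, -0.6, 0.5, 0], [0.5, 0, -0.6, 0.6, 0], [0.5, 0, -0.5, 0.5, 0], [0.5, 0, -0.6, 0.6, 0], [0.5, 0, -0.5, 0.5, 0], [0.5, 0, -0.5, 0.6, 0], [0.5, 0, -0.5, 0.6, 0], [0.5, 0, -0.4, 0.7, 0]]
```

Request:
jog_arm --pt "0.5 0 -0.7 0.3 0" --pt "0.5 0 -0.7 0.4 0" --pt "0.5 0 -0.7 0.3 0" --pt "0.5 0 -0.6 0.4 0" --pt "0.5 0 -0.7 0.5 0" --pt "0.5 0 -0.6 0.4 0" --pt "0.5 0 -0.6 0.5 0" --pt "0.5 0 -0.6 0.4 0"

```text
time_s: 20.25
tool_pos: [0.5543, -0.1054, 0.2061]
orientation: [-0.0, 0.999, 0.054, -0.0]
wrist_force: [-1.9, -0.7, -0.1]
grip_width: 0.121
finger_force: 15.0
```

Request:
jog_arm --pt "0.5 0 -0.6 0.5 0" --pt "0.5 0 -0.6 0.6 0" --pt "0.5 0 -0.5 0.5 0" --pt "0.5 0 -0.6 0.6 0" --pt "0.5 0 -0.5 0.5 0" --pt "0.5 0 -0.5 0.6 0" --pt "0.5 0 -0.5 0.6 0" --pt "0.5 0 -0.4 0.7 0"

```text
time_s: 21.05
tool_pos: [0.5499, -0.0632, 0.1603]
orientation: [-0.001, 0.999, 0.054, 0.0]
wrist_force: [-4.2, 5.4, 3.2]
grip_width: 0.122
finger_force: 15.0
```

```bash
python3 arc.py 0.06 13
```

```text
y 0.1873 z 0.1293 r 0.2276 hood 0.450 [-4.2  5.4  3.2] 21.05
[[0.5, 0, -0.4, 0.6, 0], [0.5, 0, -0.3, 0.5, 0], [0.5, 0, -0.4, 0.6, 0], [0.5, 0, -0.3, 0.6, 0], [0.5, 0, -0.3, 0.6, 0], [0.5, 0, -0.3, 0.7, 0], [0.5, 0, -0.3, 0.6, 0], [0.5, 0, -0.2, 0.6, 0]]
[[0.5, 0, -0.3, 0.7, 0], [0.5, 0, -0.2, 0.6, 0], [0.5, 0, -0.2, 0.7, 0], [0.5, 0, -0.2, 0.6, 0], [0.5, 0, -0.1, 0.7, 0]]
```

Request:
jog_arm --pt "0.5 0 -0.5 0.6 0" --pt "0.5 0 -0.4 0.5 0" --pt "0.5 0 -0.4 0.6 0" --pt "0.5 0 -0.3 0.6 0" --pt "0.5 0 -0.3 0.6 0" --pt "0.5 0 -0.3 0.7 0"

```text
time_s: 21.65
tool_pos: [0.5475, -0.0419, 0.1243]
orientation: [-0.0, 0.999, 0.054, 0.0]
wrist_force: [-2.9, -0.5, -0.6]
grip_width: 0.123
finger_force: 15.0
```

```bash
python3 arc.py 0.04 8
```

```text
y 0.2088 z 0.0933 r 0.2287 hood 0.266 [-2.9 -0.5 -0.6] 21.65
[[0.5, 0, -0.2, 0.6, 0], [0.5, 0, -0.3, 0.6, 0], [0.5, 0, -0.2, 0.6, 0], [0.5, 0, -0.2, 0.6, 0], [0.5, 0, -0.1, 0.6, 0], [0.5, 0, -0.2, 0.7, 0], [0.5, 0, -0.1, 0.6, 0], [0.5, 0, -0.2, 0.6, 0]]
```

Request:
jog_arm --pt "0.5 0 -0.3 0.6 0" --pt "0.5 0 -0.3 0.6 0" --pt "0.5 0 -0.2 0.6 0" --pt "0.5 0 -0.2 0.6 0" --pt "0.5 0 -0.2 0.6 0" --pt "0.5 0 -0.2 0.6 0" --pt "0.5 0 -0.1 0.6 0"

```text
time_s: 22.35
tool_pos: [0.5458, -0.0271, 0.0822]
orientation: [-0.0, 0.999, 0.054, -0.0]
wrist_force: [-1.1, -1.2, -0.4]
grip_width: 0.122
finger_force: 15.0
```

```bash
python3 arc.py -0.01 6
```

```text
y 0.2237 z 0.0512 r 0.2295 hood 0.071 [-1.1 -1.2 -0.4] 22.35
[[0.5, 0, -0.0, 0.3, 0], [0.5, 0, -0.1, 0.3, 0], [0.5, 0, 0.0, 0.3, 0], [0.5, 0, -0.0, 0.3, 0], [0.5, 0, -0.0, 0.3, 0], [0.5, 0, -0.1, 0.3, 0]]
```

Request:
jog_arm --pt "0.5 0 0 0.4 0" --pt "0.5 0 -0.1 0.4 0" --pt "0.5 0 0 0.3 0" --pt "0.5 0 0 0.2 0" --pt "0.5 0 0 0 0"

```text
time_s: 22.85
tool_pos: [0.5455, -0.0246, 0.0692]
orientation: [-0.001, 0.999, 0.055, -0.0]
wrist_force: [-1.2, 8.9, 0.4]
grip_width: 0.124
finger_force: 15.0
```

Request:
jog_arm --pt "0.5 0 0 0.2 0" --pt "0.5 0 0 0 0"

```text
time_s: 23.05
tool_pos: [0.5455, -0.0243, 0.0672]
orientation: [-0.002, 0.999, 0.055, -0.0]
wrist_force: [-0.6, 10.3, 0.3]
grip_width: 0.125
finger_force: 15.0
```

Request:
jog_arm --pt "0.5 0 -0.1 0.2 0" --pt "0.5 0 0 0 0"

```text
time_s: 23.25
tool_pos: [0.5455, -0.024, 0.0653]
orientation: [-0.001, 0.999, 0.055, -0.0]
wrist_force: [-1.3, 6.4, -0.8]
grip_width: 0.122
finger_force: 15.0
```

Request:
jog_arm --pt "0.5 0 -0.1 0.2 0" --pt "0.5 0 0 0 0"

```text
time_s: 23.45
tool_pos: [0.5456, -0.0238, 0.0644]
orientation: [-0.0, 0.999, 0.055, -0.0]
wrist_force: [-5.5, 3.6, 7.8]
grip_width: 0.125
finger_force: 15.0
```

The vertical force rises to 7.8 N, so the cover is on its stop. I'll open only part-way (clear of the front wall) and rise.

Request:
jog_arm --pt "0.5 0 0 0.1 0" --pt "0.5 0 0 0 0" --pt "1.5 0 0 0 0" --pt "2.5 0 0 0 0" --pt "3.2 0 0 0 0" --pt "3.2 0 0 0 0"

```text
time_s: 24.05
tool_pos: [0.5456, -0.0246, 0.0625]
orientation: [0.0, 0.999, 0.054, -0.0]
wrist_force: [0.1, -0.9, 1.3]
grip_width: 0.33
finger_force: 0.0
```

Request:
jog_arm --pt "3.2 0 0 -1 0" --pt "3.2 0 0 -2 0" --pt "3.2 0 0 -3 0" --pt "3.2 0 0 -4 0" --pt "3.2 0 0 -4 0" --pt "3.2 0 0 -4 0" --pt "3.2 0 0 -4 0" --pt "3.2 0 0 0 0"

```text
time_s: 24.85
tool_pos: [0.5484, -0.0249, 0.291]
orientation: [0.001, 0.999, 0.054, 0.006]
wrist_force: [0.8, -0.4, 1.4]
grip_width: 0.345
finger_force: 0.0
```

```bash
python3 - <<'E'
from h import *
s=sensors.get_state(); print(s['time_s'],s['tool_pos'],s['wrist_force'],s['grip_width'])
im=save('scene','s6.png'); sd=save('side','d6.png')
z=lambda im,x,y,w,h,W,H:cv2.resize(im[y:y+h,x:x+w,::-1],(W,H),interpolation=cv2.INTER_CUBIC)
cv2.imwrite('pics/c6.png',np.hstack([z(im,150,120,150,150,400,400),z(sd,205,200,160,160,400,400)]))
E
```

```text
24.85 [ 0.54844597 -0.02487174  0.29099507] [ 0.77005988 -0.43951706  1.4266701 ] 0.34466136519634577
```

View pics/c6.png

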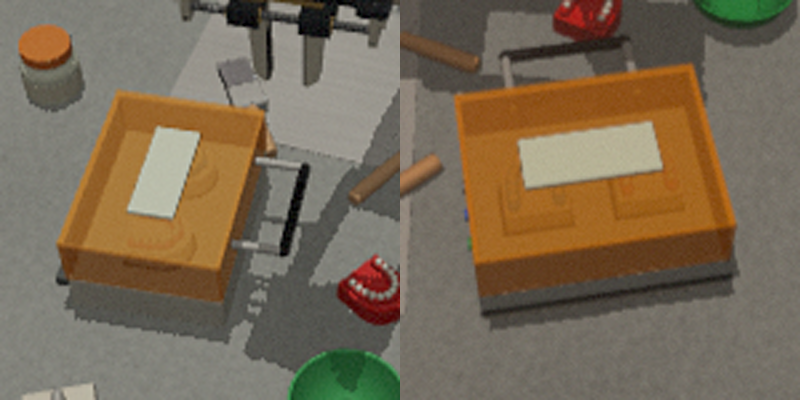

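The cover is down over both casts, with the bar from (307,165) to (287,252) in the left crop and the gripper clear. I'll check the bar height, then hand in.

```bash
python3 - <<'E'
from h import *
a=tri(ray('scene',(265.1,181.9)),ray('side',(246.2,220.8))); b=tri(ray('scene',(257.6,214.5)),ray('side',(296.2,216))); print(a,b)
z=(a[0][2]+b[0][2])/2
if abs(z-.085)<.007: print(arm.job_done())
E
```

```text
(array([ 0.48389447, -0.02730522,  0.08908604]), np.float64(0.0004601978210184522)) (array([ 0.60206037, -0.01339149,  0.08518758]), np.float64(0.002886756081237505))
the job is handed in; nothing more can be done
None
```

The job is handed in: the blue cast is on the near pad and the pink on the far pad, both with their heels to the hinge. The cover was lowered gently until it met its stop and then let go; the hand-in gave no verdict back.

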